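Back the webbing winch off one notch

TASK

The bench winch is wound one notch too far: back it off by one notch. Lift the red pawl clear of the ratchet wheel with a fingertip against its yellow tab (it stays up), then push the orange-tipped spoke so that the wheel turns backward, its top moving toward the pawl's pivot, by one notch, and push the pawl down again until it is fully seated in that next tooth gap. It is all done by pushing, nothing needs gripping; leave the thread cone, the tin and the staple gun where they are.

Things in the scene. Friction and masses are not known exactly. Their poses are not given: they have to be found in the camera images.
- winch: Blue webbing winch with empty drum, fixed to the bench, about 240 x 220 mm. Origin on its underside, straight below the wheel's centre, z up; all numbers given as x, y, z are mm in this frame. +x points from the wheel to the pawl's pivot: turning backward moves the wheel's top toward +x. Drum and side plates lie at y above 16; the plate beside the pivot rises to z 175, all other plates to z 120.
- axle (a point): Centre of the steel ratchet wheel on the axle, at 0, 0, 105. The axle runs along y. Wheel 16 mm wide, 8 teeth (one notch = 45 degrees = 0.785 rad), tip radius 58. The hub with four spokes is on the same axle in the plane y -70.
- pivot (a point): Pivot of the red pawl, at 78, 0, 165, axis along y, boss radius 12. The pawl's arm (14 wide, top 6 above the pivot when down) runs from here back to x 0, where its nose drops between the teeth at the top of the wheel.
- ratchet (a joint): Angle of wheel, drum and spokes, rad; grows as the wheel turns backward. At 0 a tooth stands against the pawl's nose and bars turning backward; at the start there is slack, -0.22 to -0.02. One notch back the next tooth meets the pawl at 0.785, and the pawl can drop right in from about 0.55 to 0.785. Stays where it is left; takes 2 to 3 N at a spoke's end.
- pawl (a joint): Angle of the red pawl, rad: 0 fully down in the teeth, grows as the nose lifts, stop at 0.65; the nose clears the teeth from about 0.2. Stiff pivot: it stays where it is left, up or down; moving it takes about 3 to 4 N at the tab.
- tab_top (a point): Middle of the top edge of the pawl's yellow tab, an upright plate 26 wide (y), 6 thick (x), 36 high above the arm; at 33, 0, 207 with the pawl down. Pushed toward the pivot (+x, and up along the arc about the pivot) it lifts the pawl; pushed from the pivot's side toward -x it brings the pawl down.
- spoke_ball (a point): Centre of the orange ball (20 mm across) on the end of the spoke (bar 12 mm thick) that stands nearest upright, 85 mm from the axle, at y -70 of the winch. With the ratchet at r it leans r - 0.35 rad from upright, positive toward +x. The other three spokes, 90 degrees apart, have black balls.
- thread_cone: Cream thread cone with orange foot and top, 60 mm across, 125 mm high, standing loose beside the winch; origin under its centre. Leave alone.
- tack_tin: Closed aluminium tin, 64 mm across, 55 mm high, loose; origin under its centre. Leave alone.
- staple_gun: Grey and orange staple gun with a black magazine, lying on its side, about 200 x 120 mm, 44 mm high, loose; origin under its grip. Leave alone.

How it is judged:
On the way, in this order (a step that is already met when the one before it is completed fails the run):
1. the pawl is lifted clear of the teeth while the wheel is still in its first gap (value of joint pawl above 0.25 rad and value of joint ratchet below 0.12 rad), for 0.2 s.
2. the wheel is turned backward (value of joint ratchet above 0.4 rad), for 0.1 s.
At the end, for the whole second after the job is handed in: The wheel stands at rest one notch back (ratchet joint 0.47 to 0.84) and the pawl is seated in that gap (pawl joint below 0.05) (value of joint ratchet between 0.47 and 0.84 rad and value of joint pawl below 0.05 rad and velocity of joint ratchet between -0.05 and 0.05 rad/s); the robot touches nothing.
It fails at once if the thread cone is moved, tipped or lifted by more than 25 mm (distance of thread_cone from where it was at the start of the episode above 0.025 m or angle between thread_cone's own z axis and vertical above 0.5 rad).
It fails at once if the tin is moved or lifted by more than 25 mm (distance of tack_tin from where it was at the start of the episode above 0.025 m).
It fails at once if the staple gun is moved or lifted by more than 25 mm (distance of staple_gun from where it was at the start of the episode above 0.025 m).
It also fails if it takes over 48 s, if anything falls off the work surface, if the arm or the gripper's body presses on something with over 40 N, if the wrist force passes 120 N, or if a joint passes its speed limit or range.

ROBOT

A 7-joint arm with a two-finger parallel gripper is mounted at the origin on the work surface. World frame = base frame: x ahead of the robot, y to its left, z up, the work surface at z = 0. Lengths are in m, angles in rad, forces in N, time in s.
With the tool pointing down it reaches from about 0.425 to 0.875 m from the base axis. Payload 4.7 kg.
Tool frame: the origin (TCP) lies midway between the tips of the shut fingers; the grasp point (between the pads) lies 19 mm behind it; z points along the fingers, y is the line along which they close (so a half turn about z gives the same grasp; the last joint's range is limited). The gripper opens to 87 mm and grips with 3 to 60 N. Pads are 19 mm wide; open, the fingers measure 117 mm over their backs; the gripper's body (75 mm by 190 mm) begins 51 mm behind the grasp point.
Start: joints at [1.276, 0.321, -0.07, 1.45, 0.023, 1.371, -0.057], TCP at [0.198, -0.619, 0.223] pointing down, gripper open.
Joint ranges: [-2.86, 2.86], [-0.3, 2.09], [-1.38, 1.24], [0.06, 2.45], [-1.56, 4.7], [0.09, 2.05], [-2.69, 2.69]. Speed limits (rad/s): [2.57, 2.57, 3.14, 3.14, 3.14, 3.14, 3.14].

INTERFACE

Orientations are given as a rotation vector (axis times angle).
In Python, from bench import ctrl gives the robot as it stands. The module is installed in compiled form; this text tells all that it offers.
- The arm moves only by the shell command python3 -m handwheel 'ROWS' [FORCE]. ROWS is JSON, a list of rows, each a list of 7 numbers: the finger opening in m, from 0 to 0.087, then the shift along the tool's x, y, z in m, then the turn, a rotation vector about the tool's x, y, z in degrees. A call has 1 to 12 rows; each row shifts and turns the commanded pose from where the row before left it, along the tool's axes as they then stand; what a row does not reach is not made up. A row lasts 1/8 s, in which the tool goes at most 62.5 mm and 10.7 degrees, less where a joint would pass 70% of its speed; a pose out of reach is approached as far as the arm can. A call is refused whole if a number of a shift passes 0.0625 or a number of a turn 10.7, either way. A call with a gripper value outside its range is refused whole. The fingers move at their own pace and stop on an object; FORCE is the grip in N (left out, the last holds). Time passes only in rows, so rows that do not move let the fingers close. It gives the time, the measured TCP pose, the force, the opening and the grip force at its end, in the units of the state.
- ctrl.get_state(): the state, without advancing time (a new reading comes with each control period).
- ctrl.get_image(name): name is "scene" or "top" or "wrist"; returns (picture, depth): 420x560x3 uint8, blue, green, red; 420x560 float32, m along the optical axis (not along the pixel's ray), 0 where there is no reading.
- ctrl.camera_info(name): a dict with "intrinsics" (3x3 intrinsics, pixels), "D" ([k1, k2, p1, p2, k3] as OpenCV has them; the pictures are not rectified), "R" (3x3) and "t" (3): a world point X has camera coordinates R X + t. Camera axes: x right, y down, z forward; pixel columns grow to the right and rows downward; lengths in m; the calibration is good to about 2 mm. A picture is of the moment at which its call begins: read the wrist's pose just before it. camera_info takes no time and is no camera call; for the wrist camera it gives the pose at the moment of the call.
- ctrl.close_job(): hands the job in; it is judged then, once.
The state is a dict: "time": time; "joint_positions": joint angles; "qd": joint speeds; "joint_torque": joint torques, N m; "position": TCP position; "tool_rot": TCP orientation; "ft_force": force on the tool from outside, world axes, zero at the start; "torque": the same for the moment, N m; "grip_width": opening from 0.0 (shut) to 1.0 (fully open); "grip_force": force on a finger pad.
Only numpy, scipy, OpenCV 4.12 (cv2) and the standard library are available. Lean on these libraries where they do the work, as an engineer would, in place of code of your own. Each camera call takes 0.05 s, during which the arm holds its last target. There are 200 camera calls.

## Working session

There is one attempt and no reset: what is moved stays moved. The work goes in short steps, Python scripts to look and compute and a shell command to move; the robot and the scene stay as the last step left them, time stands still between calls to the robot, and variables do not carry over. Pictures are saved under pics/ and viewed, at most 10 in all, crops included, and the job is handed in when it is done.

```bash
mkdir -p pics
cat > h.py <<'E'
import numpy as np,cv2
from bench import ctrl
def grab(n):
    i=ctrl.camera_info(n); p,d=ctrl.get_image(n); return p,d,i
def pts(d,i):
    K=np.array(i["intrinsics"]);D=np.array(i["D"]);R=np.array(i["R"]);t=np.array(i["t"])
    h,w=d.shape;u,v=np.meshgrid(np.arange(w),np.arange(h))
    n=cv2.undistortPoints(np.stack([u,v],-1).reshape(-1,1,2).astype(np.float64),K,D).reshape(h,w,2)
    c=np.concatenate([n*d[...,None],d[...,None]],-1)
    return (c-t)@R
E
python3 - <<'E'
from h import *
for n in("scene","top"):
    p,d,i=grab(n);cv2.imwrite(f"pics/{n}0.png",p);np.savez(f"{n}0.npz",p=p,d=d,X=pts(d,i))
    R=np.array(i["R"]);print(n,-R.T@np.array(i["t"]),R[2])
s=ctrl.get_state();print(s)
E
```

```text
scene [1.09809316 0.14691712 0.99417421] [-0.5334684  -0.01642497 -0.8456605 ]
top [0.45186757 0.0934216  0.97003502] [ 0.12094222  0.00661061 -0.99263754]
{'time': 0.1, 'joint_positions': array([ 1.27611884,  0.3217366 , -0.07004545,  1.451522  ,  0.02259205,
        1.3707931 , -0.05690228]), 'qd': array([ 1.10552000e-03, -2.76390636e-03, -5.82081325e-04, -1.04116243e-03,
        6.48414022e-04, -9.02356529e-05,  5.92563345e-04]), 'joint_torque': array([-9.36334982e-05, -4.92574167e+01, -4.05813837e-01, -3.13396561e+01,
       -6.41683233e-02,  3.95421032e-02,  5.58198872e-05]), 'position': array([ 0.19731938, -0.6188241 ,  0.2215941 ]), 'tool_rot': array([-3.10261269e+00, -4.82828788e-01,  5.52414677e-04]), 'ft_force': array([ 1.53516945, -0.26971514,  0.05557581]), 'torque': array([0.00147021, 0.0251102 , 0.01955969]), 'grip_force': 0.0, 'grip_width': 1.0014010024581683}
```

View pics/scene0.png

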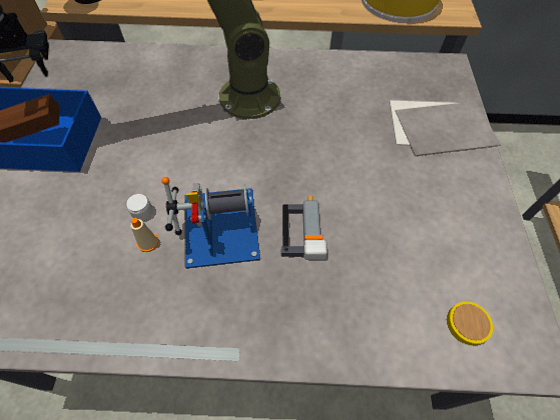

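View pics/top0.png

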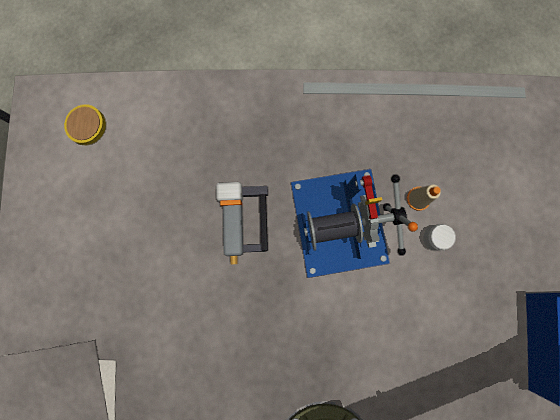

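The top view shows the red pawl at (370,195), its yellow tab at (375,200), the orange ball at (413,227), the cone at (425,197), the tin at (440,237) and the staple gun at (240,220). The pawl points away from the robot.

```bash
python3 - <<'E'
from h import *
Z=np.load("top0.npz");p,X=Z["p"],Z["X"]
hsv=cv2.cvtColor(p,cv2.COLOR_BGR2HSV);H,S,V=[hsv[...,k].astype(int) for k in range(3)]
roi=np.zeros(H.shape,bool);roi[160:285,285:465]=1
def rep(n,m,k=5):
    m=m&roi;c,l,st,ce=cv2.connectedComponentsWithStats(m.astype(np.uint8))
    for j in range(1,c):
        if st[j,4]>=k:
            q=X[l==j];print(n,ce[j].round(1),st[j,4],"med",np.median(q,0).round(4),"min",q.min(0).round(3),"max",q.max(0).round(3))
rep("yellow",(H>20)&(H<35)&(S>150)&(V>100));rep("orange",(H>5)&(H<19)&(S>150)&(V>100));rep("red",((H<5)|(H>175))&(S>150)&(V>80),10)
z=X[...,2]
rep("plate",(H>100)&(H<125)&(S>130)&(z<0.03),200)
rep("boltscrew",(S<60)&(V>130)&(z<0.03)&(z>0.004),5)
rep("spoke",(V<50)&(S<100)&(z>0.05),15)
m=((H>100)&(H<125)&(S>130)&(z<0.02)&(z>0.002)&roi)
q=X[m][:,:2].astype(np.float32);print("rect",cv2.minAreaRect(q))
rep("highcone",(z>0.1)&(np.arange(560)[None]>403),8)
m2=roi&(z>0.045)&(z<.065)&(np.arange(560)[None]>420);print("tin",np.median(X[m2],0))
E
python3 - <<'E'
import cv2
p=cv2.imread("pics/top0.png")[150:290,280:470]
q=cv2.imread("pics/scene0.png")[160:280,120:275]
cv2.imwrite("pics/c1.png",cv2.resize(p,None,fx=4,fy=4,interpolation=2))
cv2.imwrite("pics/c2.png",cv2.resize(q,None,fx=4,fy=4,interpolation=2))
E
```

```text
yellow [375.  199.4] 43 med [ 0.5723 -0.0836  0.2075] min [ 0.567 -0.096  0.199] max [ 0.577 -0.071  0.21 ]
orange [414.2 200.1] 68 med [ 0.5948 -0.2246  0.0069] min [ 0.578 -0.264 -0.001] max [ 0.635 -0.21   0.037]
orange [436.3 189.9] 41 med [ 0.6066 -0.2393  0.1248] min [ 0.6   -0.254  0.103] max [ 0.614 -0.232  0.128]
orange [412.7 226.2] 66 med [ 0.5205 -0.162   0.1915] min [ 0.513 -0.173  0.186] max [ 0.529 -0.154  0.196]
red [368.2 186.7] 163 med [ 0.6039 -0.0776  0.1724] min [ 0.452 -0.088  0.167] max [0.627 0.093 0.97 ]
red [372.8 210.4] 98 med [ 0.5543 -0.0867  0.1711] min [ 0.539 -0.128  0.013] max [ 0.593 -0.078  0.174]
plate [333.1 226.2] 4520 med [ 0.5093 -0.0182  0.0101] min [ 0.412 -0.157  0.005] max [0.68 0.08 0.03]
boltscrew [366.7 173.3] 11 med [ 0.6677 -0.1092  0.0141] min [ 0.666 -0.115  0.013] max [ 0.671 -0.104  0.018]
boltscrew [297.5 186. ] 26 med [0.6349 0.064  0.0152] min [0.629 0.058 0.009] max [0.64  0.07  0.019]
boltscrew [383.1 258.2] 23 med [ 0.4579 -0.1444  0.0144] min [ 0.451 -0.15   0.012] max [ 0.463 -0.139  0.018]
boltscrew [312.1 270.4] 27 med [0
[... 380 characters left out ...]
 0.16 ]
spoke [398. 215.] 137 med [ 0.5531 -0.1524  0.1219] min [ 0.524 -0.171  0.052] max [ 0.571 -0.143  0.173]
spoke [336.6 225.6] 89 med [ 0.5253 -0.0191  0.1346] min [ 0.452 -0.052  0.131] max [0.536 0.093 0.97 ]
spoke [401.  251.1] 32 med [ 0.4733 -0.1694  0.0814] min [ 0.467 -0.179  0.075] max [ 0.478 -0.163  0.086]
rect ((0.5461694002151489, -0.03972342610359192), (0.2385297417640686, 0.20417705178260803), 9.863019943237305)
highcone [432.9 191. ] 165 med [ 0.6058 -0.2359  0.1073] min [ 0.592 -0.257  0.101] max [ 0.624 -0.225  0.128]
highcone [409.6 223.3] 136 med [ 0.5248 -0.1604  0.1876] min [ 0.511 -0.173  0.12 ] max [ 0.564 -0.154  0.196]
tin [ 0.50909548 -0.27518871  0.05503191]
```

View pics/c1.png

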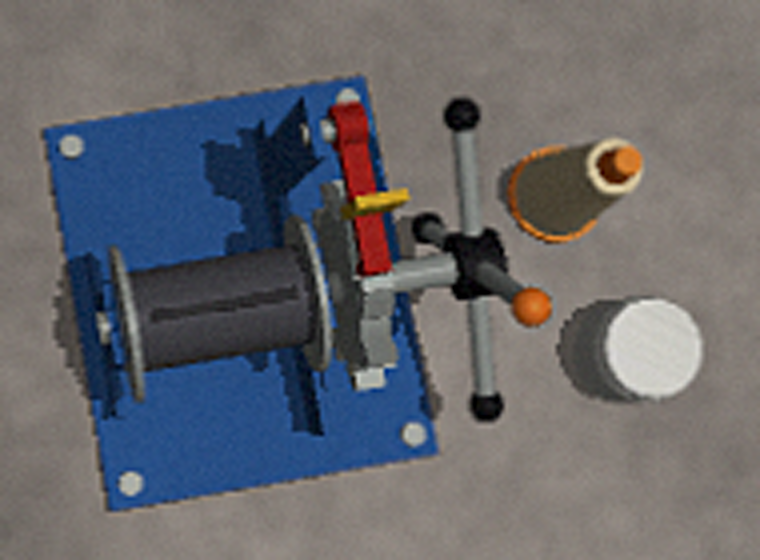

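View pics/c2.png

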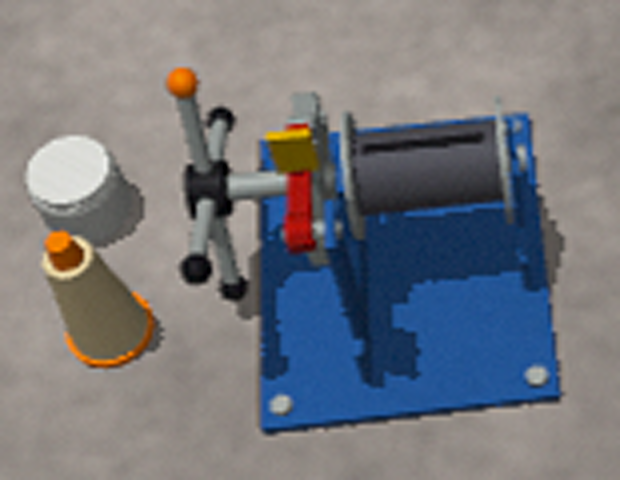

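```bash
cat >> h.py <<'E'
from scipy.spatial.transform import Rotation as Ro
A=.17;O=np.array([.5398,-.0892,0]);W=np.array([[np.cos(A),np.sin(A),0],[-np.sin(A),np.cos(A),0],[0,0,1]])
def w(X): return (np.asarray(X)-O)@W.T*1000
def st():
    s=ctrl.get_state();R=Ro.from_rotvec(s["tool_rot"]).as_matrix()
    print("t",round(s["time"],2),"winch mm",w(s["position"]).round(1),"tx",(W@R[:,0]).round(3),"tz",(W@R[:,2]).round(3),"F",(W@s["ft_force"]).round(2),"g",round(s["grip_width"],2))
E
python3 -m handwheel '[[0,0,0,-0.04,0,0,7.95],[0,0.02,-0.02,0,0,0,0],[0,0.04,-0.045,0,0,0,0],[0,0.04,-0.045,0,0,0,0],[0,0.04,-0.045,0,0,0,0],[0,0.04,-0.045,0,0,0,0],[0,0.04,-0.045,0,0,0,0],[0,0.04,-0.045,0,0,0,0],[0,0.04,-0.045,0,0,0,0],[0,0.04,-0.04,0,0,0,0],[0,0.04,-0.04,0,0,0,0],[0,0.02,-0.02,0,0,0,0]]' 20
python3 -c "from h import *;st()"
```

```text
time: 1.6
position: [0.5193, -0.119, 0.2623]
tool_rot: [-3.128, -0.274, -0.0]
ft_force: [-1.4, -1.1, 0.7]
grip_width: 0.006
grip_force: 0.0
t 1.6 winch mm [-25.2 -25.9 262.3] tx [1.    0.005 0.   ] tz [ 0.     0.001 -1.   ] F [-1.56 -0.84  0.7 ] g 0.01
```

```bash
python3 -m handwheel '[[0,0,-0.026,0,0,0,0],[0,0,0,0.03,0,0,0],[0,0,0,0,0,0,0],[0,0,0,0,0,0,0]]' >/dev/null
python3 -c "
from h import *
st();p,d,i=grab('scene');np.savez('scene1.npz',p=p,d=d,X=pts(d,i))
cv2.imwrite('pics/s1.png',cv2.resize(p[120:280,120:280],None,fx=3.7,fy=3.7,interpolation=2))"
```

```text
t 2.1 winch mm [-27.   -4.  233.1] tx [ 1.    -0.001  0.   ] tz [ 0. -0. -1.] F [0.17 0.53 0.28] g 0.01
```

View pics/s1.png

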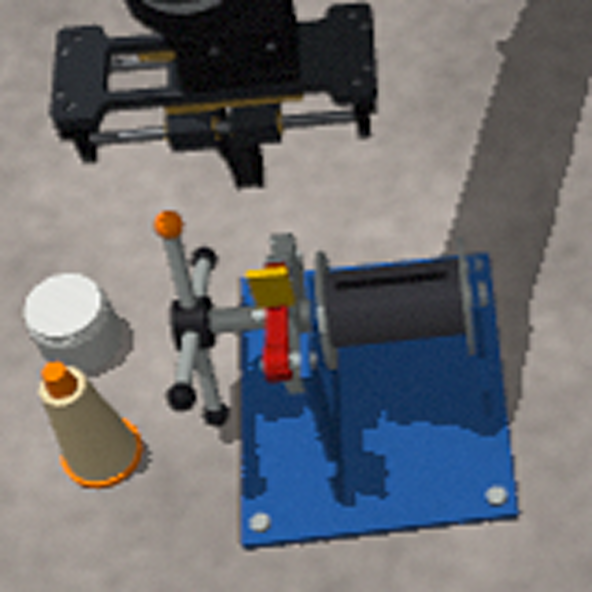

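The picture shows the shut fingertips at (250,185), on the robot's side of the tab at (270,285), with nothing in the way.

```bash
python3 -m handwheel '[[0,0.03,-0.004,0,0,0,0],[0,0,0,0.02,0,0,0],[0,0,0,0.014,0,0,0],[0,0.006,0,0,0,0,0],[0,0.003,0,0,0,0,0],[0,0,0,0,0,0,0]]' >/dev/null
python3 -c "from h import *;st()"
python3 -m handwheel '[[0,0.004,0,0,0,0,0],[0,0.004,0,-0.001,0,0,0],[0,0.004,0,-0.003,0,0,0],[0,0.004,0,-0.004,0,0,0],[0,0,0,0,0,0,0]]' >/dev/null
python3 -c "from h import *;st()"
```

```text
t 2.9 winch mm [ 12.6   0.4 199.4] tx [1.    0.    0.001] tz [ 0.001 -0.    -1.   ] F [0.43 0.22 0.18] g 0.0
t 3.52 winch mm [ 26.9   0.4 207. ] tx [ 1.    -0.    -0.003] tz [-0.003 -0.    -1.   ] F [-5.2   0.57  4.39] g 0.01
```

```bash
python3 -m handwheel '[[0,0.004,0,-0.003,0,0,0],[0,0.004,0,-0.003,0,0,0],[0,0.004,0,-0.004,0,0,0],[0,0.003,0,-0.003,0,0,0],[0,0,0,0,0,0,0],[0,0,0,0,0,0,0]]' >/dev/null
cat > look.py <<'E'
from h import *
import sys
st()
p,d,i=grab(sys.argv[1]);X=w(pts(d,i))
hsv=cv2.cvtColor(p,cv2.COLOR_BGR2HSV);H,S,V=[hsv[...,k].astype(int) for k in range(3)]
ok=(d>0)&(abs(X[...,0])<130)&(X[...,1]>-110)&(X[...,1]<30)&(X[...,2]>110)&(S>150)&(V>70)
for n,m in(("yellow",(H>20)&(H<35)),("ball",(H>5)&(H<19)),("red",(H<5)|(H>175))):
    q=X[ok&m]
    if len(q)>4: print(n,len(q),"med",np.median(q,0).round(1),"lo",np.percentile(q,5,0).round(1),"hi",np.percentile(q,95,0).round(1))
    if n=="red" and len(q)>9:
        k=np.polyfit(q[:,0],q[:,2],1);print("red slope angle",np.arctan(-k[0]).round(3))
cv2.imwrite(f"pics/{sys.argv[2]}.png",cv2.resize(p[120:280,120:280] if sys.argv[1]=="scene" else p[150:290,280:470],None,fx=3.7,fy=3.7,interpolation=2))
E
python3 look.py scene s2;python3 look.py top t2
```

```text
t 4.28 winch mm [ 43.4   0.5 219.7] tx [1.    0.    0.001] tz [ 0.001 -0.    -1.   ] F [-1.94  0.07  1.  ] g 0.01
yellow 72 med [ 59.7  -1.1 223.2] lo [ 25.1 -37.4 201.3] hi [ 68.1  15.3 319.1]
ball 32 med [-23.2 -67.8 190.3] lo [-31.9 -75.6 187.8] hi [ 69.2   2.7 315.8]
red 134 med [ 69.6   2.6 177.7] lo [ 31.1  -4.2 166. ] hi [ 90.9   8.  192.5]
red slope angle 0.403
t 4.33 winch mm [ 43.4   0.5 219.7] tx [1.    0.    0.001] tz [ 0.001 -0.    -1.   ] F [-1.31 -0.19  0.87] g 0.01
ball 72 med [-31.6 -67.6 191.4] lo [-38.6 -75.  187. ] hi [-23.7 -60.8 194.6]
red 33 med [  7.4  -0.3 199.7] lo [  3.8  -6.4 192.4] hi [ 11.    5.7 206.2]
red slope angle -1.028
```

```bash
python3 -m handwheel '[[0,-0.015,0,0,0,0,0],[0,-0.02,0,-0.02,0,0,0],[0,-0.04,0.035,0,0,0,0],[0,-0.04,0.035,0,0,0,0],[0,0,0,0.03,0,0,0],[0,0,0,0.032,0,0,0],[0,0,0,0,0,0,0]]' >/dev/null
python3 look.py scene s3;python3 look.py top t3
```

```text
t 5.25 winch mm [-74.5 -68.7 175.5] tx [ 1.    -0.    -0.004] tz [-0.004  0.002 -1.   ] F [-1.08 -0.28  0.81] g 0.01
yellow 73 med [ 52.4  -7.1 223.1] lo [-51.7 -94.4 200.3] hi [ 61.6  13.  274.6]
ball 49 med [-24.1 -67.  190.1] lo [-32.2 -75.4 183.8] hi [ 41.3   2.  195.8]
red 186 med [ 60.7   1.4 180.9] lo [ 17.4  -4.9 164.3] hi [ 90.6   7.6 204.8]
red slope angle 0.401
t 5.3 winch mm [-73.  -69.2 177.3] tx [ 1.    -0.    -0.001] tz [-0.001  0.001 -1.   ] F [-0.37  0.51  1.08] g 0.01
yellow 174 med [ 49.2   0.8 213.2] lo [ 39.5 -11.4 195.7] hi [ 59.   12.8 225.2]
ball 51 med [-27.9 -65.3 191.6] lo [-33.5 -74.2 187.3] hi [ 38.5   2.4 195.5]
red 196 med [ 30.9   0.6 196.1] lo [  5.9  -6.2 174. ] hi [ 85.1   7.  206.8]
red slope angle 0.382
```

```bash
python3 -m handwheel '[[0,0.014,0,0,0,0,0],[0,0.008,0,0,0,0,0],[0,0.008,0,0,0,0,0],[0,0.008,0,0,0,0,0],[0,0.008,0,0,0,0,0],[0,0.008,0,0,0,0,0],[0,0.008,0,0,0,0,0],[0,0.006,0,0,0,0,0],[0,0,0,0,0,0,0],[0,0,0,0,0,0,0]]' >/dev/null
python3 look.py scene s4
```

```text
t 6.6 winch mm [ -3.7 -69.5 177.5] tx [1.    0.    0.001] tz [ 0.001 -0.    -1.   ] F [-0.09  0.03 -0.8 ] g 0.0
yellow 58 med [ 57.3  -2.2 222.2] lo [ 18.6 -90.8 199.4] hi [ 61.7  13.1 276. ]
ball 54 med [ 21.6 -66.5 193.7] lo [ 11.3 -74.9 186.9] hi [ 38.2   0.9 199.2]
red 178 med [ 60.1   1.5 180.5] lo [ 17.9  -4.4 165.1] hi [ 90.4   7.8 204. ]
red slope angle 0.437
```

```bash
python3 -m handwheel '[[0,0.006,0,0,0,0,0],[0,0.006,0,0,0,0,0],[0,0,0,0,0,0,0],[0,0,0,0,0,0,0],[0,-0.03,0,0,0,0,0],[0,-0.02,0,-0.03,0,0,0],[0,-0.02,0,-0.04,0,0,0],[0,0,0,0,0,0,0]]' >/dev/null
python3 look.py scene s5;python3 look.py top t5
```

```text
t 7.65 winch mm [-60.6 -70.9 251.8] tx [ 1.    -0.001  0.007] tz [ 0.007 -0.006 -1.   ] F [ 0.08 -0.45  0.24] g 0.01
yellow 69 med [ 53.8  -6.1 222.9] lo [-64.2 -99.5 200.3] hi [ 61.3  12.9 351.3]
ball 57 med [ 33.2 -66.5 191.6] lo [ 23.2 -74.7 183.6] hi [ 39.3   1.  195.4]
red 187 med [ 60.6   1.6 180.5] lo [ 16.9  -4.9 164.8] hi [ 90.6   7.6 204.4]
red slope angle 0.374
t 7.7 winch mm [-61.  -70.2 249.7] tx [ 1.    -0.001  0.004] tz [ 0.004 -0.003 -1.   ] F [-0.31 -0.87  0.25] g 0.01
yellow 171 med [ 49.5   0.7 213.7] lo [ 39.8 -11.  196. ] hi [ 59.2  12.5 224.7]
ball 77 med [ 26.4 -66.9 193. ] lo [ 18.7 -75.8 188.8] hi [ 38.   -5.  197.1]
red 189 med [ 31.9   0.6 196.2] lo [  7.5  -6.3 174. ] hi [ 85.4   7.1 206.4]
red slope angle 0.393
```

View pics/t5.png

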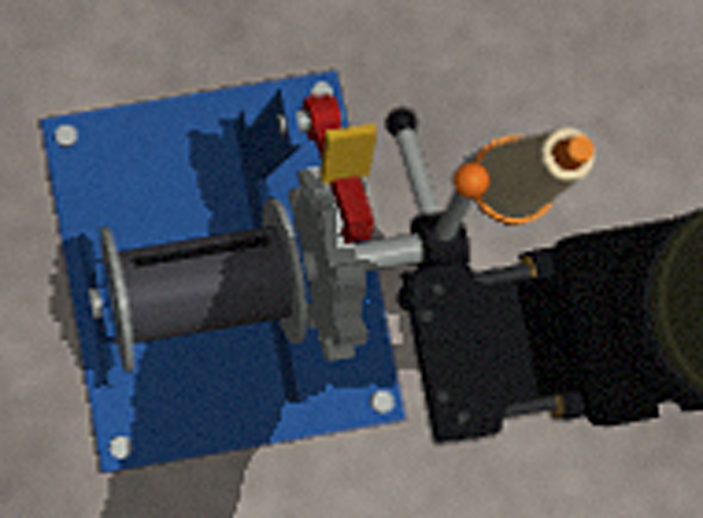

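The ball is at (470,180), about 0.66 rad back, and the pawl is still up. Next I move to the pivot's side of the tab.

```bash
python3 -m handwheel '[[0,0.05,0,0,0,0,0],[0,0.05,0,0,0,0,0],[0,0.05,-0.02,0,0,0,0],[0,0,-0.05,0,0,0,0],[0,0,0,0.02,0,0,0],[0,0,0,0.025,0,0,0],[0,0,0,0,0,0,0],[0,0,0,0,0,0,0]]' >/dev/null
python3 -c "from h import *;st()"
```

```text
t 8.75 winch mm [8.810e+01 2.000e-01 2.027e+02] tx [ 1. -0.  0.] tz [ 0.  0. -1.] F [ 0.61  1.05 -0.12] g 0.01
```

```bash
python3 -m handwheel '[[0,-0.013,0,0,0,0,0],[0,-0.005,0,0,0,0,0],[0,-0.005,0,0.001,0,0,0],[0,-0.005,0,0.002,0,0,0],[0,-0.005,0,0.003,0,0,0],[0,-0.004,0,0.003,0,0,0],[0,-0.003,0,0.002,0,0,0],[0,0,0,0,0,0,0]]' >/dev/null
python3 look.py scene s6
python3 -m handwheel '[[0,-0.002,0,0.001,0,0,0],[0,-0.002,0,0.001,0,0,0],[0,-0.002,0,0,0,0,0],[0,0,0,0,0,0,0]]' >/dev/null
python3 look.py scene s7
```

```text
t 9.75 winch mm [ 48.7   0.5 191. ] tx [1.    0.    0.002] tz [ 0.002  0.    -1.   ] F [ 6.98 -0.49 -4.95] g 0.01
yellow 33 med [ 37.8   9.  286.2] lo [ 28.9 -36.9 172.7] hi [ 73.7  17.  292.3]
ball 48 med [ 33.4 -65.8 191.8] lo [ 27.5 -75.3 183.4] hi [ 65.8 -50.8 245.7]
red 101 med [ 74.3   2.8 171.2] lo [ 47.7  -4.2 163.8] hi [ 91.6   8.  176.1]
red slope angle -0.068
t 10.3 winch mm [ 47.9   0.6 190.6] tx [1.    0.001 0.014] tz [ 0.014 -0.001 -1.   ] F [18.43 -2.1  -8.36] g 0.01
yellow 51 med [ 69.5   1.  287. ] lo [ 28.7 -37.5 170.5] hi [ 71.9  24.1 290.2]
ball 45 med [ 32.8 -67.5 191.5] lo [ 26.1 -75.3 183.3] hi [ 38.2 -61.1 196.3]
red 101 med [ 75.    2.7 170.2] lo [ 45.9  -4.2 163.7] hi [ 91.1   8.1 176.6]
red slope angle -0.073
```

The force rises to 18 N against a stop. I'll retreat and check.

```bash
python3 -m handwheel '[[0,0.02,0,0,0,0,0],[0,0.02,0,-0.02,0,0,0],[0,0.03,0,-0.05,0,0,0],[0,0,0.06,-0.04,0,0,0],[0,0,0.06,0,0,0,0],[0,0,0.06,0,0,0,0],[0,0,0.06,0,0,0,0],[0,0,0,0,0,0,0],[0,0,0,0,0,0,0]]' >/dev/null
python3 look.py scene s8;python3 look.py top t8
python3 - <<'E'
from h import *
Z=np.load("top0.npz");X=w(Z["X"]);hsv=cv2.cvtColor(Z["p"],cv2.COLOR_BGR2HSV);H,S,V=[hsv[...,k].astype(int) for k in range(3)]
ok=(abs(X[...,0])<130)&(X[...,1]>-110)&(X[...,1]<30)&(X[...,2]>110)&(S>150)&(V>70)
for m in((H>20)&(H<35),(H<5)|(H>175)):
    q=X[ok&m];print("start",len(q),np.median(q,0).round(1),np.percentile(q,5,0).round(1),np.percentile(q,95,0).round(1))
print("slope",np.arctan(-np.polyfit(q[:,0],q[:,2],1)[0]))
E
```

```text
t 11.47 winch mm [ 111.4 -230.8  293.5] tx [ 1.    -0.    -0.002] tz [-0.002  0.002 -1.   ] F [ 0.5  -0.29 -0.36] g 0.0
yellow 103 med [ 37.1   1.8 190.9] lo [ 32.8  -9.9 170.2] hi [ 38.6  12.6 206.6]
ball 55 med [ 32.4 -65.8 191. ] lo [  5.5 -75.3 170.2] hi [ 37.3   5.8 195.9]
red 127 med [ 67.5   1.2 170.8] lo [ 39.4  -4.8 163.7] hi [ 90.6   7.8 176.6]
red slope angle -0.048
t 11.53 winch mm [ 112.  -229.7  294.1] tx [ 1.     0.002 -0.001] tz [-0.001  0.002 -1.   ] F [1.01 0.22 0.31] g 0.01
yellow 54 med [ 31.9  -0.6 206.6] lo [ 30.  -12.4 188.4] hi [ 35.4  12.4 208.9]
ball 75 med [ 26.7 -66.9 192.9] lo [ 19.3 -75.9 176.4] hi [ 34.1  -2.2 195.9]
red 266 med [ 50.9   0.3 171.9] lo [  3.8  -6.2 169.2] hi [ 85.    7.1 177.1]
red slope angle -0.05
start 46 [ 32.3   0.3 207.1] [ 30.  -11.1 197.6] [ 35.4  12.1 209.3]
start 258 [ 50.2   0.4 171.7] [  4.1  -6.2 169.1] [ 84.4   6.7 177.4]
slope -0.05223707036777295
```

View pics/t8.png

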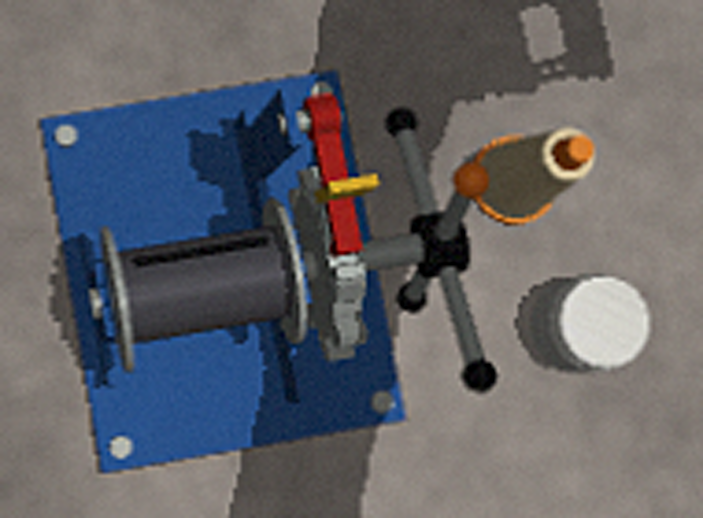

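The pawl is down (tab at (350,185)) and its slope and tab position match the start within noise. The wheel is at about 0.66 rad, and the arm is clear of everything.

```bash
python3 -c "
from bench import ctrl
print(ctrl.close_job())"
```

```text
the job is handed in; nothing more can be done
None
```

I handed the job in at about 11.5 s: by the camera measurements the winch is backed off one notch (ratchet about 0.66 rad), the pawl is seated again, and the thread cone, tin and staple gun were not touched; no verdict came back.

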